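# Press a hanger into a picture frame with one turn of the bench press

### The job

Fit the sawtooth hanger to the back of the bare picture frame: lay the frame on the bed of the bench press, slide its hanger rail gently home, square against the fence with the hanger centred under the punch, and let go. Then, holding the handle lightly (no more than about 15 N of grip) and never wrenching it, turn the flywheel exactly one revolution forward (top of the wheel away from the robot first), so that the punch drives the hanger fully in and the wheel stops with the handle at the top again. Let go of it too, leaving the frame in place and the things around undisturbed.

Things in the scene. Friction and masses are not known exactly. Their poses are not given: they have to be found in the camera images.
- frame: bare wooden picture frame lying on its face, back up: 170 mm (its x) by 150 mm (its y) outside, rails 20 mm wide, 15 mm high, open in the middle (130 x 110 mm), 0.2 to 0.35 kg. Origin: centre of the underside, z up; +x points to the hanger rail, the 150 mm rail with the steel hanger in its middle (hanger centre at x = +75 mm)
- hanger (a joint): sawtooth hanger, a steel plate 46 x 10 x 2 mm on two prongs started in the wood of the hanger rail: 0 = as started, plate 5 mm clear of the wood (its top 22 mm above the frame's underside); 0.005 m = pressed fully in, plate flat on the wood. It takes about 40 N
- press: grey cast bench press, fixed. Origin on the bench straight below the punch, 10 mm in -x of the nest; axes as the nest's; its front is -x. Bed: flat steel, x -150 to +110 mm, y +-60 mm, 30 mm high. Head: x -38 to +115 mm, y +-35 mm, z 150 to 255 mm. Column behind: x from +55 mm. The throat under the head is open to the front and to both sides
- nest (a point): point on the press's bed (30 mm above the bench) at the middle of the foot of the fence's front face; +x points into the fence, +y along it, z up. The frame is home when its hanger rail's outer edge lies along the fence: frame origin 85 mm in -x of this point, same y, x axes parallel
- fence: the stop of the press: a dark steel bar 120 mm long (along its y), 12 mm deep and 12 mm high, clamped across the bed, fixed. Origin as the nest's point
- punch (a point): middle of the punch's flat face (11 x 36 mm), which looks down: 70 mm above the bench (40 mm above the bed) when the ram is up. The ram above it is 24 x 28 mm
- flywheel (a joint): turn of the flywheel, rad: 0 = ram up, handle straight above the shaft; grows as the top goes towards the nest's +x, then down; pi = ram down (24 mm; meets the hanger near 2.2, home by pi); 2 pi = ram up again. No stop: beyond 2 pi a second stroke begins. A 0.12 N m brake holds it wherever it is left; pressing the hanger adds up to 0.5 N m
- hub (a point): centre of the flywheel on its shaft, 200 mm above the bench, 64 mm in -y of the punch (right-hand side of the press); axis parallel to the nest's y. Steel disc, 200 mm across, 20 mm thick. The handle stands out from its -y face, parallel to the axis: a dark wooden sleeve 24 mm thick, from 14 to 96 mm in -y of here, spinning freely on its spindle so that a gripper can keep its attitude
- slot (a point): middle of the radial slot in the flywheel's outer face (8 mm out from the wheel's middle plane), 56 mm from the wheel's axis. The handle's spindle is clamped somewhere along this slot to suit the last user, anywhere from 38 to 74 mm from the axis: find where by sight or touch
- scope: bystander: black focusing magnifier, round foot 72 mm, about 150 mm high; origin under the foot
- timer: bystander: grey exposure timer box, 80 x 115 x 36 mm, origin under its centre
- tin: bystander: open aluminium tin of spare hangers, 100 x 75 x 26 mm, origin under its centre

How it is judged:
By the outcome, as a careful person would: the job done as asked, in the order asked, and still so for the second after the job is handed in, with the robot touching nothing.
It also fails if it takes over 72 s, if anything falls off the work surface, if the arm or the gripper's body presses on something with over 40 N, if the wrist force passes 120 N, or if a joint passes its speed limit or range.

### The arm

A 7-joint arm with a two-finger parallel gripper is mounted at the origin on the work surface. World frame = base frame: x ahead of the robot, y to its left, z up, the work surface at z = 0. Lengths are in m, angles in rad, forces in N, time in s.
With the tool pointing down it reaches from about 0.425 to 0.925 m from the base axis. Payload 6.8 kg.
Tool frame: the origin (TCP) lies at the very end of the fingers, on their centre line; the grasp point (between the pads) lies 19 mm behind it (r.tcp_to_grasp is the distance from the TCP to the grasp point, in m); z points along the fingers, y is the line along which they close (so a half turn about z gives the same grasp; the last joint's range is limited). The gripper opens to 85 mm and grips with 20 to 120 N. Pads are 22 mm wide; open, the fingers measure 114 mm over their backs; the gripper's body (76 mm by 85 mm) begins 54 mm behind the grasp point. The pads swing forward as they close: fully open they stand 13 mm farther back than shut.
Start: joints at [-1.453, 0.477, 0.022, 1.555, -0.011, 1.109, -0.083], TCP at [0.151, 0.658, 0.231] pointing down, gripper open.
Joint ranges: [-2.96, 2.96], [-0.34, 2.1], [-1.41, 1.46], [0.24, 2.44], [-1.37, 4.51], [0.17, 1.92], [-2.96, 2.96]. Speed limits (rad/s): [2.39, 2.39, 3.14, 3.14, 3.14, 3.14, 3.14].

### API

Orientations are given as a rotation vector (axis times angle).
In Python, from bench import r gives the robot as it stands.
- The arm moves only by the tool step_arm, never from a script. Its argument "moves" is a list of rows, each a list of 7 numbers: the shift along the tool's x, y, z in mm, then the turn, a rotation vector about the tool's x, y, z in rad, then the finger opening in mm, from 0 to 85.4. A call has 1 to 8 rows; each row is the pose to reach, as a shift and turn from the pose commanded when the call began, along the tool's axes at that moment; what a row does not reach only later rows make up. A row lasts 1/10 s, in which the tool goes at most 50 mm and 8.59 degrees, less where a joint would pass 70% of its speed; a pose out of reach is approached as far as the arm can. A call with a gripper value outside its range is refused whole. The fingers move at their own pace and stop on an object; "grip_force" is the grip in N (left out, the last holds). Time passes only in rows, so rows that repeat a pose let the fingers close. It gives the time, the measured TCP pose, the force, the opening and the grip force at its end, in the units of the state.
- r.get_obs(): the state, without advancing time (a new reading comes with each control period).
- r.grab_frame(name): name is "side" or "top" or "wrist"; returns a dict with "image" (480x640x3 uint8, red, green, blue), "depth" (480x640 float32, m along the optical axis (not along the pixel's ray), 0 where there is no reading), "mtx" (3x3 intrinsics, pixels), "k1" (the pictures are not rectified: a ray, as slopes to the right and down, at radius r is drawn at 1 + k1 r^2 times it, then the intrinsics apply), "rvec" (rotation vector, rad) and "tvec" (3), from world to camera coordinates, as OpenCV has them. Camera axes: x right, y down, z forward; pixel columns grow to the right and rows downward; lengths in m; the calibration is good to about 2 mm. A picture is of the moment at which its call begins.
- r.hand_in(): hands the job in; it is judged then, once.
The state is a dict: "clock": time; "joints": joint angles; "qvel": joint speeds; "tau": joint torques, N m; "tcp_pos": TCP position; "orientation": TCP orientation; "contact_force": force on the tool from outside, world axes, zero at the start; "moment": the same for the moment, N m; "grip_width": finger opening in m; "gripper_force": force on a finger pad.
Only numpy, scipy, OpenCV 4.12 (cv2) and the standard library are available. Lean on these libraries where they do the work, as an engineer would, in place of code of your own. Each camera call takes 0.05 s, during which the arm holds its last target. There are 200 camera calls.

## Working session

There is one attempt and no reset: what is moved stays moved. The work goes in short steps, Python scripts to look and compute and a tool call to move; the robot and the scene stay as the last step left them, time stands still between calls to the robot, and variables do not carry over. Pictures are saved under pics/ and viewed, at most 10 in all, crops included, and the job is handed in when it is done.

Besides the shell and the picture viewer there is one more tool, called after "Request:" as a command line: name --pt "numbers of a row" for each row, then --argument value for the rest. step_arm: Moves the arm, as the interface text tells. Its arguments: {"type":"object","properties":{"moves":{"type":"array","items":{"type":"array","items":{"type":"number"}}},"grip_force":{"type":"number"}},"required":["moves"]}

```bash
mkdir -p pics
cat > h.py <<'E'
import numpy as np, cv2
from scipy.spatial.transform import Rotation as R
from bench import r
def grab(n):
    f=r.grab_frame(n); f['R']=R.from_rotvec(np.ravel(f['rvec'])).as_matrix(); f['t']=np.ravel(f['tvec'])
    f['c']=-f['R'].T@f['t']; return f
def rays(f,uv):
    uv=np.asarray(uv,float).reshape(-1,2); K=np.asarray(f['mtx'])
    d=cv2.undistortPoints(uv.reshape(-1,1,2),K,np.array([float(f['k1']),0,0,0])).reshape(-1,2)
    return np.c_[d,np.ones(len(d))]
def plane(f,uv,z):
    w=rays(f,uv)@f['R']; return f['c']+w*((z-f['c'][2])/w[:,2])[:,None]
def cloud(f):
    v,u=np.mgrid[0:480,0:640]; uv=np.c_[u.ravel(),v.ravel()]
    p=rays(f,uv)*f['depth'].ravel()[:,None]
    return ((p-f['t'])@f['R']).reshape(480,640,3)
def tri(f1,p1,f2,p2):
    a=(rays(f1,p1)@f1['R'])[0]; b=(rays(f2,p2)@f2['R'])[0]
    s=np.linalg.lstsq(np.c_[a,-b],f2['c']-f1['c'],rcond=None)[0]
    x,y=f1['c']+s[0]*a,f2['c']+s[1]*b; return (x+y)/2,np.linalg.norm(x-y)
def toworld_err(target,Rt=None):
    o=r.get_obs(); T=R.from_rotvec(o['orientation']); return T.inv().apply(np.asarray(target)-o['tcp_pos'])*1000
E
python3 - <<'E'
from h import *
import pickle
for n in ['side','top','wrist']:
    f=grab(n); cv2.imwrite(f'pics/{n}0.png',f['image'][:,:,::-1]); pickle.dump(f,open(f'{n}0.pkl','wb'))
    print(n,f['c'].round(3),f['R'][2].round(2),f['mtx'][0][0],f['k1'],(f['depth']>0).mean())
print(r.get_obs(), r.tcp_to_grasp)
E
```

```text
side [1.016 0.167 1.558] [-0.28 -0.15 -0.95] 543.0801602341563 0.01012104630551034 0.9960872395833333
top [ 0.432 -0.02   1.623] [ 0.11  0.   -0.99] 592.0913471432422 -0.12183827906058176 0.9959928385416666
wrist [0.085 0.672 0.372] [ 0.26 -0.06 -0.96] 430.5839404474301 -0.10347533580680816 0.9961751302083334
{'clock': 0.15, 'joints': array([-1.45311683,  0.47763864,  0.02238474,  1.55619054, -0.0115093 ,
        1.10930601, -0.08311075]), 'qvel': array([ 0.00020832, -0.0021331 ,  0.00032386, -0.00349228, -0.00098907,
       -0.00060094,  0.000564  ]), 'tau': array([ 2.73750142e-03, -5.96921110e+01,  1.60998020e+00, -2.81488591e+01,
        1.26207294e-02,  6.51696333e-03,  1.74823595e-05]), 'tcp_pos': array([0.15103535, 0.65742896, 0.23054502]), 'orientation': array([-3.53942723e-01, -3.12153875e+00,  2.21940267e-03]), 'contact_force': array([ 0.08123389, -0.15813557,  0.37134109]), 'moment': array([ 0.01058344, -0.04838021,  0.01508464]), 'gripper_force': 0.0, 'grip_width': 0.08534974182279279} 0.0187
```

View pics/top0.png

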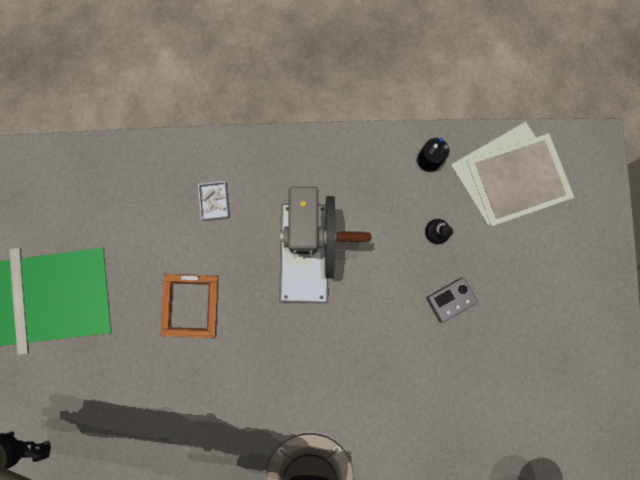

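View pics/side0.png

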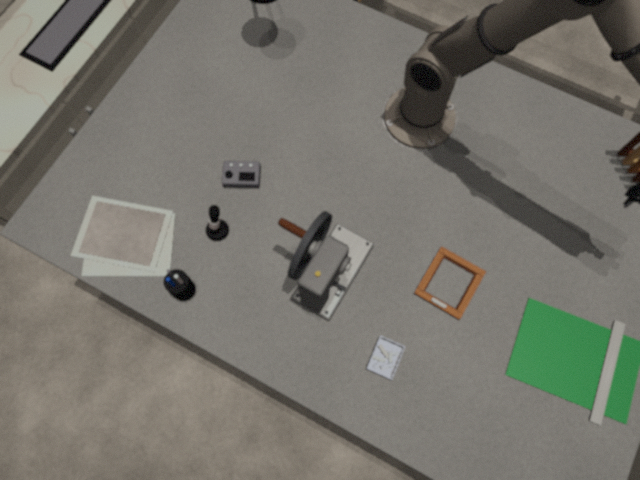

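The top view shows the frame at (190,306) with its hanger rail up at (189,278). The press bed's front edge is near (303,300), the head is at (303,218), and the handle runs from (337,237) to (370,237). The side view shows the frame at (450,283), the bed, and the handle at (292,228).

```bash
cat > m.py <<'E'
from h import *
import pickle
F={n:pickle.load(open(n+'0.pkl','rb')) for n in ['top','side']}
roi={'top':(140,250,240,350),'side':(400,230,500,330)}
broi={'top':(270,170,335,310),'side':(290,215,380,325)}
hroi={'top':(336,225,380,250),'side':(275,212,310,245)}
def big(m):
    c=cv2.findContours(m.astype(np.uint8),cv2.RETR_EXTERNAL,cv2.CHAIN_APPROX_NONE)[0]; return max(c,key=cv2.contourArea)[:,0]
def crop(m,b):
    z=np.zeros_like(m); z[b[1]:b[3],b[0]:b[2]]=m[b[1]:b[3],b[0]:b[2]]; return z
for n,f in F.items():
    im=f['image'].astype(int); h=cv2.cvtColor(f['image'],cv2.COLOR_RGB2HSV).astype(int)
    P=cloud(f); b=roi[n]
    red=((h[...,0]<20)&(h[...,1]>120)&(h[...,2]>60))
    m=crop(red,b)
    # hole filled
    c=big(m); 
    w=plane(f,c,0.015)[:,:2]; rect=cv2.minAreaRect((w*1000).astype(np.float32)); print(n,'frame',rect)
    hm=crop((h[...,1]<60)&(h[...,2]>150),b); v,u=np.nonzero(hm); print(' hanger',len(u),plane(f,[[u.mean(),v.mean()]],.022).round(4), 'px',u.mean(),v.mean())
    print(' frame depth z med',np.median(P[m][:,2]), 'table z',np.median(P[b[1]:b[1]+8,b[0]:b[2],2]))
    bm=crop((h[...,1]<50)&(h[...,2]>165),broi[n]); c=big(bm); print(' bed px',len(c), 'depth z',np.median(P[bm][:,2]))
    w=plane(f,c,0.03)*1000; print(' bed rect',cv2.minAreaRect(w[:,:2].astype(np.float32)))
    ap=cv2.approxPolyDP(c.reshape(-1,1,2),3,True)[:,0]; print(ap.tolist(), (plane(f,ap,.03)*1000)[:,:2].round(0).tolist())
    q=crop(red,hroi[n]); v,u=np.nonzero(q); print(' handle',len(u),cv2.minAreaRect(np.c_[u,v].astype(np.float32)), np.percentile(P[q],[5,50,95],axis=0).round(3).tolist())
    # head top
    y=crop((h[...,0]>15)&(h[...,0]<35)&(h[...,1]>150)&(h[...,2]>130),broi[n]); v,u=np.nonzero(y); print(' dot',u.mean(),v.mean())
    hd=crop((P[...,2]>.235)&(P[...,2]<.275),(270,170,326,325) if n=='top' else broi[n]); w=P[hd][:,:2]*1000
    print(' head rect',cv2.minAreaRect(w.astype(np.float32)),np.median(P[hd][:,2]))
E
python3 m.py
```

```text
top frame ((468.48736572265625, 314.537353515625), (149.37567138671875, 168.02586364746094), 86.5670394897461)
 hanger 63 [[0.5439 0.3117 0.022 ]] px 189.14285714285714 277.55555555555554
 frame depth z med 0.013466520751834715 table z -0.0004539500914957466
 bed px 177 depth z 0.030065885001202317
 bed rect ((546.1807861328125, 0.10053634643554688), (118.32746887207031, 142.12200927734375), 87.55480194091797)
[[282, 247], [281, 299], [325, 300], [322, 260], [303, 259]] [[620.0, 56.0], [479.0, 62.0], [473.0, -56.0], [581.0, -51.0], [585.0, 0.0]]
 handle 287 ((353.5, 236.5), (9.0, 33.0), 90.0) [[0.604, -0.155, 0.25], [0.613, -0.121, 0.256], [0.622, -0.088, 0.261]]
 dot nan nan
 head rect ((633.9454345703125, -6.270286560058594), (212.3498992919922, 81.2452621459961), 4.045004844665527) 0.25417331705415985
side frame ((469.6819763183594, 314.9635009765625), (146.8536376953125, 168.00192260742188), 86.62105560302734)
 hanger 55 [[0.5426 0.3132 0.022 ]] px 439.2 302.6181818181818
 frame depth z med 0.014606295249382001 table z 0.00016568987248020742
 bed px 135 depth z 0.030562092912469748
 bed rect ((521.668701171875, 24.748023986816406), (158.96682739257812, 87.07231903076172), 45.43655014038086)
[[336, 229], [333, 234], [351, 248], [353, 265], [349, 279], [368, 247], [344, 229]] [[487.0, -53.0], [506.0, -53.0], [519.0, 14.0], [563.0, 44.0], [606.0, 53.0], [492.0, 57.0], [476.0, -32.0]]
 handle 179 ((291.2846374511719, 227.37693786621094), (26.91553497314453, 6.821910381317139), 29.74488067626953) [[0.608, -0.153, 0.253], [0.617, -0.122, 0.258], [0.624, -0.091, 0.263]]
 dot nan nan
 head rect ((643.8829345703125, -27.042312622070312), (214.76806640625, 147.7761993408203), 29.31041145324707) 0.25477365752398323m.py:26: RuntimeWarning: Mean of empty slice.
  y=crop((h[...,0]>15)&(h[...,0]<35)&(h[...,1]>150)&(h[...,2]>130),broi[n]); v,u=np.nonzero(y); print(' dot',u.mean(),v.mean())
  ret = ret.dtype.type(ret / rcount)
```

```bash
cat >> h.py <<'E'
def goto(p,yaw,tilt=None):
    """print row to reach TCP p (m) with tool down and tool x at yaw deg; tilt optional extra rotvec in tool"""
    o=r.get_obs(); T=R.from_rotvec(o['orientation']); a=np.deg2rad(yaw)
    x=np.array([np.cos(a),np.sin(a),0]); z=np.array([0,0,-1.]); G=R.from_matrix(np.c_[x,np.cross(z,x),z])
    if tilt is not None: G=G*R.from_rotvec(tilt)
    print('row',(T.inv().apply(np.asarray(p)-o['tcp_pos'])*1000).round(1),(T.inv()*G).as_rotvec().round(3),'| t',round(o['clock'],2),'tcp',o['tcp_pos'].round(4),'q',o['joints'].round(2),'F',o['contact_force'].round(1))
E
python3 -c "
from h import *
goto([.394,.319,.10],86.6)"
```

```text
row [-312.6 -275.3  131. ] [-1.000e-03  1.000e-03  1.404e+00] | t 0.15 tcp [0.151  0.6574 0.2305] q [-1.45  0.48  0.02  1.56 -0.01  1.11 -0.08] F [ 0.1 -0.2  0.4]
```

Request:
step_arm --pt "-313 -275 60 0 0 1.404 85" --pt "-313 -275 60 0 0 1.404 85" --pt "-313 -275 60 0 0 1.404 85" --pt "-313 -275 60 0 0 1.404 85" --pt "-313 -275 60 0 0 1.404 85" --pt "-313 -275 60 0 0 1.404 85" --pt "-313 -275 60 0 0 1.404 85" --pt "-313 -275 60 0 0 1.404 85"

```text
clock: 0.95
tcp_pos: [0.3832, 0.3348, 0.1741]
orientation: [-2.062, -2.37, -0.001]
contact_force: [1.0, 0.7, 0.1]
grip_width: 0.0853
gripper_force: 0.0
```

```bash
python3 -c "
from h import *
goto([.394,.319,.10],86.6)"
```

```text
row [-17.2   8.5  74.1] [ 0.    -0.     0.198] | t 0.95 tcp [0.3832 0.3348 0.1741] q [-1.15  0.28  0.37  2.03 -0.13  0.86 -0.57] F [1.  0.7 0.1]
```

Request:
step_arm --pt "-17 8.5 74 0 0 0.198 85" --pt "-17 8.5 74 0 0 0.198 85" --pt "-17 8.5 74 0 0 0.198 85" --pt "-17 8.5 74 0 0 0.198 85"

```text
clock: 1.35
tcp_pos: [0.3933, 0.3213, 0.1006]
orientation: [2.278, 2.164, -0.001]
contact_force: [0.1, -1.1, -0.1]
grip_width: 0.0851
gripper_force: 0.0
```

Run:
```python
from h import *
from m import crop,big
goto([.394,.319,.004],86.6)
f=grab('wrist'); cv2.imwrite('pics/w1.png',f['image'][:,:,::-1]); print(f['c'])
```

```text
top frame ((468.48736572265625, 314.537353515625), (149.37567138671875, 168.02586364746094), 86.5670394897461)
 hanger 63 [[0.5439 0.3117 0.022 ]] px 189.14285714285714 277.55555555555554
 frame depth z med 0.013466520751834715 table z -0.0004539500914957466
 bed px 177 depth z 0.030065885001202317
 bed rect ((546.1807861328125, 0.10053634643554688), (118.32746887207031, 142.12200927734375), 87.55480194091797)
[[282, 247], [281, 299], [325, 300], [322, 260], [303, 259]] [[620.0, 56.0], [479.0, 62.0], [473.0, -56.0], [581.0, -51.0], [585.0, 0.0]]
 handle 287 ((353.5, 236.5), (9.0, 33.0), 90.0) [[0.604, -0.155, 0.25], [0.613, -0.121, 0.256], [0.622, -0.088, 0.261]]
 dot nan nan
 head rect ((633.9454345703125, -6.270286560058594), (212.3498992919922, 81.2452621459961), 4.045004844665527) 0.25417331705415985
side frame ((469.6819763183594, 314.9635009765625), (146.8536376953125, 168.00192260742188), 86.62105560302734)
 hanger 55 [[0.5426 0.3132 0.022 ]] px 439.2 302.6181818181818
 frame depth z med 0.014606295249382001 table z 0.00016568987248020742
 bed px 135 depth z 0.0305620929124697
[... 327 characters left out ...]
846374511719, 227.37693786621094), (26.91553497314453, 6.821910381317139), 29.74488067626953) [[0.608, -0.153, 0.253], [0.617, -0.122, 0.258], [0.624, -0.091, 0.263]]
 dot nan nan
 head rect ((643.8829345703125, -27.042312622070312), (214.76806640625, 147.7761993408203), 29.31041145324707) 0.25477365752398323
row [-2.2  0.9 96.6] [-0.     0.001  0.008] | t 1.35 tcp [0.3933 0.3213 0.1006] q [-1.11  0.4   0.38  2.09 -0.23  0.7  -0.64] F [ 0.1 -1.1 -0.1]
[0.39584994 0.38733932 0.24252597]m.py:26: RuntimeWarning: Mean of empty slice.
  y=crop((h[...,0]>15)&(h[...,0]<35)&(h[...,1]>150)&(h[...,2]>130),broi[n]); v,u=np.nonzero(y); print(' dot',u.mean(),v.mean())
  ret = ret.dtype.type(ret / rcount)
```

View pics/w1.png

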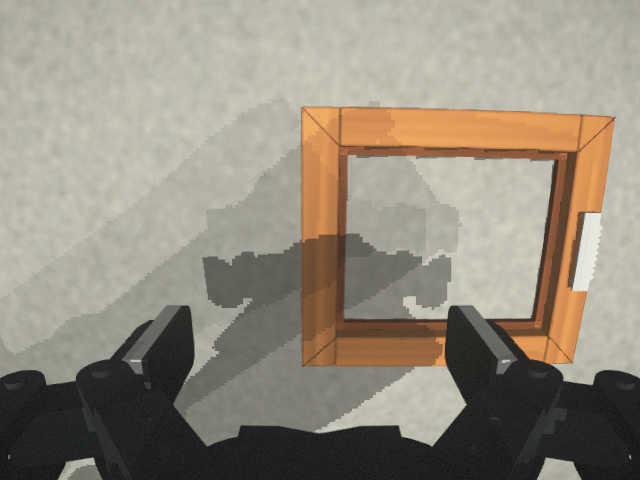

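The wrist view shows the whole frame: outer corners at (303,107), (615,117), (573,364) and (303,366), with the hanger at (587,252). The fingers straddle the left (front) rail's line at about x=320.

Run:
```python
from h import *
f=grab('wrist')
w=plane(f,[(303,107),(615,117),(573,364),(303,366)],.015)[:,:2]; print(w.round(4), np.linalg.norm(np.roll(w,-1,0)-w,axis=1).round(4))
print('c',w.mean(0),'hang',plane(f,[(588,252)],.022)); d=(w[1]+w[2]-w[0]-w[3]); print(np.rad2deg(np.arctan2(d[1],d[0])))
d=w[0]-w[3]; print(np.rad2deg(np.arctan2(d[1],d[0]))-90, 'front mid',(w[0]+w[3])/2)
```

```text
[[0.3886 0.3977]
 [0.5573 0.3876]
 [0.5486 0.2379]
 [0.3794 0.249 ]] [0.1691 0.15   0.1696 0.149 ]
c [0.46845647 0.318051  ] hang [[0.54374645 0.31393149 0.022     ]]
-3.581910969952184
-3.5351977777733055 front mid [0.38396758 0.32333981]
```

Request:
step_arm --pt "0 0.5 40 0 0 0.01 85" --pt "0 0.5 75 0 0 0.01 70" --pt "0 0.5 95 0 0 0.01 60" --pt "0 0.5 95 0 0 0.01 45" --pt "0 0.5 95 0 0 0.01 30" --pt "0 0.5 95 0 0 0.01 15" --pt "0 0.5 95 0 0 0.01 10" --pt "0 0.5 95 0 0 0.01 10" --grip_force 60

```text
clock: 2.25
tcp_pos: [0.3946, 0.3224, 0.0073]
orientation: [-2.289, -2.151, -0.005]
contact_force: [-1.6, -0.2, 6.6]
grip_width: 0.0177
gripper_force: 59.3
```

Request:
step_arm --pt "0 0 0 0 0 0 10" --pt "0 0 0 0 0 0 10" --pt "0 0 -20 0 0 0 10" --pt "0 0 -40 0 0 0 10" --pt "0 0 -80 0 0 0 10" --pt "0 0 -80 0 0 0 10"

```text
clock: 2.85
tcp_pos: [0.3964, 0.3232, 0.0902]
orientation: [-2.29, -2.149, -0.014]
contact_force: [1.5, 0.8, -2.5]
grip_width: 0.018
gripper_force: 59.2
```

Run:
```python
from h import *
goto([.394,.319,.1],86.6)
f=grab('wrist'); cv2.imwrite('pics/w2.png',f['image'][:,:,::-1]); P=cloud(f)
h=cv2.cvtColor(f['image'],cv2.COLOR_RGB2HSV).astype(int)
m=(h[...,0]<20)&(h[...,1]>120)&(h[...,2]>60); p=P[m]; A=np.c_[p[:,:2],np.ones(len(p))]
T=R.from_rotvec(r.get_obs()['orientation']); q=T.inv().apply(p-r.get_obs()['tcp_pos'])*1000
print(np.percentile(q,[1,50,99],axis=0).round(0))
for a,b in[(0,20),(40,80),(100,120),(135,150)]:
    s=(q[:,1]>a)&(q[:,1]<b); print(a,s.sum(),np.percentile(q[s,2],[5,50]).round(1),np.percentile(q[s,0],[1,99]).round(1))
```

```text
row [-4.3 -2.1 -9.9] [ 0.005 -0.007 -0.004] | t 2.85 tcp [0.3964 0.3232 0.0902] q [-1.11  0.42  0.38  2.09 -0.25  0.66 -0.63] F [ 1.5  0.8 -2.5]
[[-53.  -9. -10.]
 [ 56.  15.  -9.]
 [ 74. 135.   3.]]
0 14106 [-10.   -8.8] [-45.1  74.1]
40 9386 [-9.6 -8.4] [-53.8  74.5]
100 1456 [-9.2 -7.9] [50.2 74.6]
135 419 [-3.6  1.7] [-55.7 -25.8]
```

View pics/w2.png

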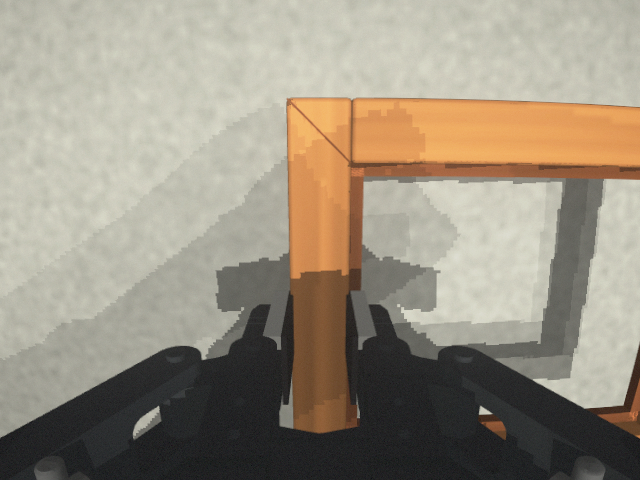

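The frame is held squarely: the rail is between the pads at (320,350), with the frame corner at (290,98). It is level with the tool to about 1°.

```bash
python3 -c "
from h import *
goto([.436,.005,.068],87.5)"
```

```text
row [-314.5   60.5   18.8] [ 0.004 -0.005 -0.019] | t 2.9 tcp [0.3953 0.3226 0.0882] q [-1.11  0.42  0.38  2.09 -0.25  0.66 -0.63] F [ 0.2  1.2 -3.4]
```

Request:
step_arm --pt "-35 4 5 0 0 -0.01 10" --pt "-75 15 10 0 0 -0.019 10" --pt "-115 25 15 0 0 -0.019 10" --pt "-155 35 19 0 0 -0.019 10" --pt "-195 45 19 0 0 -0.019 10" --pt "-235 52 19 0 0 -0.019 10" --pt "-275 60 19 0 0 -0.019 10" --pt "-305 60 19 0 0 -0.019 10"

```text
clock: 3.7
tcp_pos: [0.4345, 0.0101, 0.066]
orientation: [2.272, 2.169, -0.001]
contact_force: [0.8, -0.4, -3.4]
grip_width: 0.0181
gripper_force: 59.2
```

Request:
step_arm --pt "-9 0 0 0 0 0 10" --pt "-9 0 0 0 0 0 10" --pt "-9 0 0 0 0 0 10"

```text
clock: 4.0
tcp_pos: [0.4339, 0.0049, 0.066]
orientation: [-2.268, -2.173, 0.0]
contact_force: [-0.6, 0.4, -3.5]
grip_width: 0.018
gripper_force: 59.2
```

Run:
```python
from h import *
import pickle
goto([.436,.005,.068],87.5)
f=grab('wrist'); cv2.imwrite('pics/w3.png',f['image'][:,:,::-1]); pickle.dump(f,open('w3.pkl','wb'))
```

```text
row [ 0.2  2.1 -2. ] [-0.001 -0.     0.001] | t 4.0 tcp [0.4339 0.0049 0.066 ] q [-0.48  0.37  0.38  2.27 -0.26  0.55  0.06] F [-0.6  0.4 -3.5]
```

View pics/w3.png

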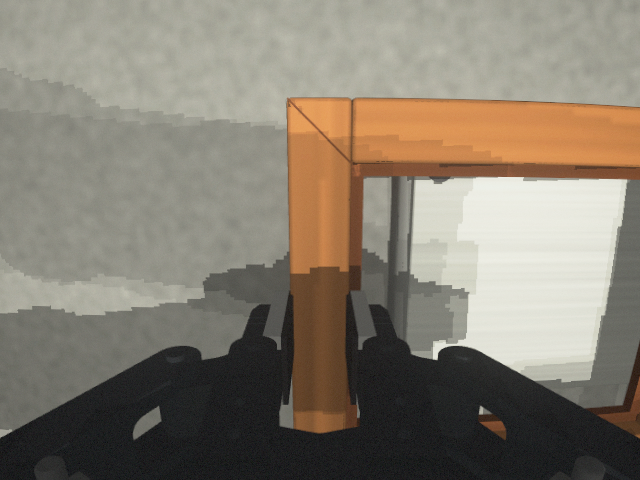

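The wrist view shows the bed's front top edge as a near-vertical line at x≈412 (rows 180–340). The bed's side edges are hidden under the frame, so I'll fit the bed and head edges in the earlier overhead views.

Run:
```python
from h import *
import pickle
def edges(f,rows,lo,hi,sign,axis=0):
    g=cv2.cvtColor(f['image'],cv2.COLOR_RGB2GRAY).astype(float); g=g if axis==0 else g.T
    out=[]
    for v in rows:
        d=sign*np.diff(g[v,lo:hi]); k=int(d.argmax())
        if d[k]<15 or k<1 or k>len(d)-2: continue
        a,b,c=d[k-1:k+2]; s=lo+k+.5+.5*(a-c)/(a-2*b+c+1e-9); out.append((s,v) if axis==0 else (v,s))
    return np.array(out)
def line(w):
    w=w[:,:2]; 
    for _ in range(3):
        c=w.mean(0); d=np.linalg.svd(w-c)[2][0]; e=abs((w-c)@[-d[1],d[0]]); w=w[e<max(2.5*np.median(e),3e-4)]
    return c,np.rad2deg(np.arctan2(d[1],d[0])),len(w)
t=pickle.load(open('top0.pkl','rb')); w3=pickle.load(open('w3.pkl','rb'))
L=line(plane(t,edges(t,range(255,296),274,290,1),.03)); Rr=line(plane(t,edges(t,range(284,297),315,332,-1),.03)); Fr=line(plane(t,edges(t,range(286,321),292,306,-1,1),.03))
print('top bed L',L,'R',Rr,'front',Fr)
HL=line(plane(t,edges(t,range(195,242),283,297,1),.255)); HR=line(plane(t,edges(t,range(195,242),310,322,-1),.255)); print('head',HL,HR)
E=edges(w3,range(195,280),395,425,1); print(len(E),E[:3],line(plane(w3,E,.03)))
for v in (200,240,270): print(w3['image'][v,380:425:3].mean(1).round())
# frame in top now
f=grab('top'); h=cv2.cvtColor(f['image'],cv2.COLOR_RGB2HSV).astype(int); m=((h[...,0]<20)&(h[...,1]>120)&(h[...,2]>60)).astype(np.uint8); m[:,333:]=0;m[:225]=0
c=max(cv2.findContours(m,0,1)[0],key=cv2.contourArea)[:,0]; print('frame',cv2.minAreaRect((plane(f,c,.076)[:,:2]*1000).astype(np.float32)), 'expected', .4339+.0749,.0049-.0035)
```

```text
top bed L (array([0.5435916 , 0.05970779]), np.float64(177.25258518675057), 40) R (array([ 0.50139563, -0.06002189]), np.float64(178.27127723749177), 12) front (array([ 0.47323355, -0.0018058 ]), np.float64(-94.23248562926742), 23)
head (array([0.62368227, 0.02722639]), np.float64(177.25744719410875), 10) (array([ 0.65674879, -0.03612566]), np.float64(178.70958540787706), 26)
85 [[412.94117647 195.        ]
 [412.74324324 196.        ]
 [412.75949367 197.        ]] (array([0.47341692, 0.02377626]), np.float64(-92.1415608447316), 74)
[159. 163. 157. 145.  69.  67.  85. 120. 135. 148. 116. 150. 213. 213.
 215.]
[140. 142. 142. 106.  68.  77. 100. 122. 133. 108.  93. 205. 205. 207.
 208.]
[ 89.  88.  86.  67.  68.  85. 114. 124. 137. 101. 152. 194. 193. 194.
 193.]
frame ((510.75750732421875, 10.419723510742188), (128.1227264404297, 162.1813507080078), 88.41641998291016) expected 0.5088 0.0013999999999999998
```

Request:
step_arm --pt "0 10 5 0 0 0 10" --pt "0 22 15 0 0 0 10" --pt "0 22 22 0 0 0 10" --pt "0 22 26 0 0 0 10" --pt "0 22 27.5 0 0 0 10" --pt "0 22 27.5 0 0 0 10"

```text
clock: 4.7
tcp_pos: [0.4555, 0.003, 0.0386]
orientation: [-2.269, -2.172, 0.001]
contact_force: [-0.3, 1.2, -2.2]
grip_width: 0.0183
gripper_force: 59.3
```

Request:
step_arm --pt "0 0 1 0 0 0 10" --pt "0 0 1.5 0 0 0 10" --pt "0 0 1.5 0 0 0 10"

```text
clock: 5.0
tcp_pos: [0.456, 0.0029, 0.0374]
orientation: [-2.27, -2.172, -0.0]
contact_force: [-1.0, 0.5, -0.8]
grip_width: 0.0182
gripper_force: 59.4
```

Run:
```python
from h import *
goto([.474,.0047,.037],87.6)
f=grab('wrist'); cv2.imwrite('pics/w4.png',f['image'][:,:,::-1])
```

```text
row [ 2.6 17.9  0.4] [ 0.    -0.    -0.002] | t 5.0 tcp [0.456  0.0029 0.0374] q [-0.42  0.45  0.34  2.23 -0.31  0.5   0.11] F [-1.   0.5 -0.8]
```

Request:
step_arm --pt "1 3 0.5 0 0 0 10" --pt "2 6 0.5 0 0 0 10" --pt "2.5 9 0.5 0 0 0 10" --pt "2.5 12 0.5 0 0 0 10" --pt "2.5 13 0.5 0 0 0 10" --pt "2.5 13 0.5 0 0 0 10"

```text
clock: 5.65
tcp_pos: [0.4619, 0.0038, 0.0366]
orientation: [-2.264, -2.164, 0.015]
contact_force: [-20.9, -2.1, 28.3]
grip_width: 0.0178
gripper_force: 63.4
```

Request:
step_arm --pt "0 1 0 0 0 0 10" --pt "0 2 0 0 0 0 10" --pt "0 2.5 0 0 0 0 10" --pt "0 2.5 0 0 0 0 10"

```text
clock: 6.05
tcp_pos: [0.462, 0.0038, 0.0365]
orientation: [-2.261, -2.161, 0.019]
contact_force: [-26.8, -1.4, 36.3]
grip_width: 0.0179
gripper_force: 64.4
```

Request:
step_arm --pt "0 -4 0 0 0 0 10" --pt "0 -8 -1 0 0 0 10" --pt "0 -8 -1 0 0 0 10"

```text
clock: 6.35
tcp_pos: [0.4636, 0.005, 0.0379]
orientation: [2.27, 2.172, 0.0]
contact_force: [-0.1, 0.7, -2.7]
grip_width: 0.0179
gripper_force: 59.9
```

Run:
```python
from h import *
goto([.474,.0047,.037],87.6)
f=grab('wrist'); a=f['image']; s=grab('side')['image'][200:340,260:400]; t=grab('top')['image'][170:330,260:400]
s=cv2.resize(s,(400,400),interpolation=cv2.INTER_CUBIC);t=cv2.resize(t,(350,400),interpolation=cv2.INTER_CUBIC)
cv2.imwrite('pics/c5.png',np.hstack([s,t])[:,:,::-1]); cv2.imwrite('pics/w5.png',a[:,:,::-1])
P=cloud(f); h=cv2.cvtColor(a,cv2.COLOR_RGB2HSV).astype(int)
m=(h[...,0]<20)&(h[...,1]>120)&(h[...,2]>60); q=P[m]
for x0 in (.44,.5,.52,.54): 
    s=(q[:,0]>x0)&(q[:,0]<x0+.02)&(q[:,1]>.05); print(x0,s.sum(),np.percentile(q[s,2],[50,90]).round(4))
```

```text
row [ 0.1 10.4  0.9] [ 0.    -0.    -0.002] | t 6.35 tcp [0.4636 0.005  0.0379] q [-0.43  0.46  0.34  2.21 -0.31  0.51  0.11] F [-0.1  0.7 -2.7]
0.44 1355 [0.045  0.0457]
0.5 4750 [0.0453 0.0462]
0.52 4543 [0.0455 0.0464]
0.54 4225 [0.0457 0.0466]
```

View pics/c5.png

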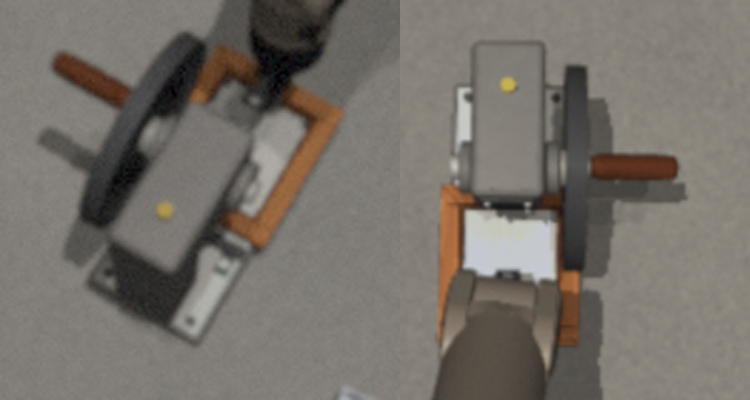

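The crops show the press from the side (left) and top (right). The frame's hanger rail is almost at the dark fence near (235,240), with the rail's corner at (262,250) in the left crop. The hanger is hidden under the head.

Run:
```python
from h import *
f=grab('side'); t=grab('top')
c=lambda x,y:(260+x*.35,200+y*.35); d=lambda x,y:(260+(x-400)*.4,170+y*.4)
print('side corner',plane(f,[c(262,250)],.045).round(4)); print('top corner',plane(t,[d(441,187)],.045).round(4))
q=np.array(R.from_euler('z',-2.4,degrees=True).apply([95-10,74.3,0]))
o=r.get_obs()['tcp_pos']; print('exp rail corner',o*1000+R.from_euler('z',-2.4,degrees=True).apply([160,75,0]))
P=cloud(f)
for z in (.042,.030): print(z,'fence px',plane(f,[c(218,235),c(250,243),c(212,240),c(246,254)],z).round(4))
# fine crop of side near fence
a=f['image'][262:312,315:375]; cv2.imwrite('pics/c6.png',cv2.resize(a,(720,600),interpolation=cv2.INTER_CUBIC)[:,:,::-1])
# height profile along ray lines parallel to the press x at y=+0.05
w=P.reshape(-1,3); s=(abs(w[:,1]-.048)<.006)&(w[:,0]>.56)&(w[:,0]<.70)
w=w[s]; w=w[np.argsort(w[:,0])]
print((w[:,[0,2]]*1000).round(0).astype(int).tolist())
```

```text
side corner [[0.6292 0.0723 0.045 ]]
top corner [[0.6243 0.0704 0.045 ]]
exp rail corner [627.3289718   73.420007    37.72182503]
0.042 fence px [[0.6358 0.026  0.042 ]
 [0.6277 0.0582 0.042 ]
 [0.6433 0.0231 0.042 ]
 [0.6398 0.0599 0.042 ]]
0.03 fence px [[0.6328 0.0249 0.03  ]
 [0.6247 0.0573 0.03  ]
 [0.6403 0.022  0.03  ]
 [0.6368 0.0591 0.03  ]]
[[561, 45], [561, 37], [561, 28], [562, 34], [562, 37], [563, 30], [564, 29], [565, 38], [565, 43], [566, 30], [568, 32], [569, 30], [569, 35], [569, 40], [569, 27], [570, 32], [573, 31], [573, 32], [573, 28], [574, 39], [574, 27], [576, 35], [577, 31], [577, 33], [579, 28], [581, 41], [582, 32], [582, 24], [583, 34], [584, 41], [585, 49], [585, 35], [586, 34], [586, 35], [586, 30], [588, 32], [589, 25], [590, 44], [591, 42], [592, 37], [593, 44], [593, 31], [594, 37], [595, 32], [595, 33], [597, 29], [598, 38], [600, 34], [600, 34], [601, 32], [602, 47], [603, 36], [603, 210], [603, 38], [605, 48], [605, 199], [605, 39], [607, 45], [607, 215], [609, 48], [609, 50], [609, 193], [609, 46], [610, 220], [610, 43], [610, 43], [611, 49], [612
[... 1451 characters left out ...]
0, 41], [660, 46], [661, 40], [661, 30], [662, 38], [663, 41], [664, 30], [664, 37], [665, 46], [666, 37], [666, 42], [666, 33], [668, 40], [668, 31], [668, 38], [669, 35], [669, 30], [670, 32], [670, 27], [671, 32], [672, 31], [672, 32], [673, 29], [673, 25], [674, 32], [674, 23], [675, 33], [675, 26], [677, 30], [677, 26], [677, 32], [678, 30], [680, 31], [681, 29], [681, 35], [682, 32], [682, 27], [682, 29], [683, 29], [683, 22], [685, 30], [685, 24], [686, 28], [688, 30], [689, 28], [689, 29], [689, 26], [690, 42], [690, 30], [692, 32], [692, 26], [692, 33], [694, 34], [694, 32], [694, 25], [696, 37], [696, 32], [696, 28], [697, 26], [698, 31], [699, 27], [699, 40], [699, 30], [700, 26]]
```

View pics/c6.png

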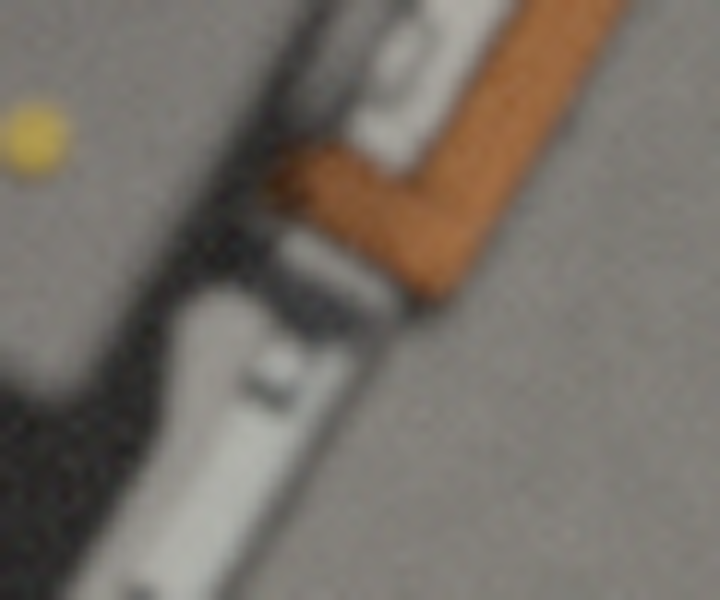

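The strip of bed between the rail and the dark fence in the crop (around (340,270)) is still open, about 7 mm wide. The horizontal to vertical force ratio was a constant 0.74, so the frame was stuck on bed friction and had not reached the fence. I'll slide it with its weight mostly carried.

Request:
step_arm --pt "0 1 0 0 0 0 10" --pt "0 2 0 0 0 0 10" --pt "0 3 0 0 0 0 10" --pt "0 4 0 0 0 0 10" --pt "0 4.5 0 0 0 0 10"

```text
clock: 7.1
tcp_pos: [0.4684, 0.0048, 0.0378]
orientation: [2.27, 2.172, 0.0]
contact_force: [-0.4, 1.3, -2.6]
grip_width: 0.018
gripper_force: 59.9
```

Request:
step_arm --pt "0 0.5 0 0 0 0 10" --pt "0 1 0 0 0 0 10" --pt "0 1.5 0 0 0 0 10" --pt "0 2 0 0 0 0 10"

```text
clock: 7.5
tcp_pos: [0.4702, 0.0047, 0.0378]
orientation: [-2.27, -2.172, -0.0]
contact_force: [0.3, -0.4, -2.3]
grip_width: 0.0178
gripper_force: 59.9
```

Request:
step_arm --pt "0 0.5 0 0 0 0 10" --pt "0 1 0 0 0 0 10" --pt "0 1.5 0 0 0 0 10" --pt "0 2 0 0 0 0 10"

```text
clock: 7.9
tcp_pos: [0.4722, 0.0046, 0.0378]
orientation: [-2.27, -2.172, 0.0]
contact_force: [0.5, -0.5, -3.4]
grip_width: 0.018
gripper_force: 59.9
```

Request:
step_arm --pt "0 0.5 0 0 0 0 10" --pt "0 1 0 0 0 0 10" --pt "0 1.5 0 0 0 0 10"

```text
clock: 8.2
tcp_pos: [0.4733, 0.0045, 0.0377]
orientation: [-2.269, -2.172, 0.001]
contact_force: [-1.5, -0.2, -2.1]
grip_width: 0.0178
gripper_force: 60.0
```

Request:
step_arm --pt "0 0.5 0 0 0 0 10" --pt "0 1 0 0 0 0 10" --pt "0 1 0 0 0 0 10"

```text
clock: 8.5
tcp_pos: [0.4734, 0.0043, 0.0374]
orientation: [-2.269, -2.171, 0.003]
contact_force: [-3.8, -1.3, -1.4]
grip_width: 0.0178
gripper_force: 60.0
```

Run:
```python
from h import *
goto([.474,.0047,.037],87.6)
f=grab('side')
a=f['image'][252:312,315:375]; t=grab('top')['image'][230:300,262:332]
cv2.imwrite('pics/c7.png',np.hstack([cv2.resize(a,(400,400),interpolation=cv2.INTER_CUBIC),cv2.resize(t,(400,400),interpolation=cv2.INTER_CUBIC)])[:,:,::-1])
```

```text
row [0.4 0.6 0.4] [-0.002  0.    -0.002] | t 8.5 tcp [0.4734 0.0043 0.0374] q [-0.42  0.47  0.34  2.19 -0.31  0.52  0.11] F [-3.8 -1.3 -1.4]
```

View pics/c7.png

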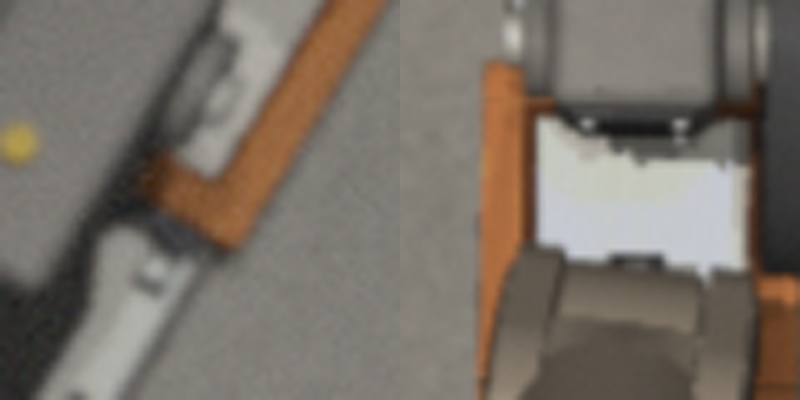

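The strip of bed between rail and fence has closed (left crop near (190,235)), so the rail is at the fence. Next I'll check lateral centring from the frame and bed edges within the same views.

Run:
```python
from h import *
import pickle
def perp(f,pts,dirn,chan,sign,half=6):
    # subpixel edges along lines of pixel p0->p1, searched along normal
    (p0,p1)=np.array(pts,float); d=(p1-p0)/np.linalg.norm(p1-p0); n=np.array([-d[1],d[0]])
    g=chan.astype(np.float32); out=[]; s=np.arange(-half,half+.01,.25)
    for k in np.linspace(0,1,40):
        q=p0+k*(p1-p0); xy=(q+s[:,None]*n).astype(np.float32)
        v=cv2.GaussianBlur(cv2.remap(g,xy[:,0].reshape(1,-1),xy[:,1].reshape(1,-1),1),(9,1),0).ravel(); e=sign*np.gradient(v); i=e.argmax()
        if 2<i<len(s)-3: out.append(q+s[i]*n)
    return np.array(out)
def yline(w,x0):
    k=np.polyfit(w[:,0],w[:,1],1)
    for _ in range(2):
        e=abs(np.polyval(k,w[:,0])-w[:,1]); w=w[e<=max(2*np.median(e),3e-4)]; k=np.polyfit(w[:,0],w[:,1],1)
    return round(np.polyval(k,x0)*1000,2),round(np.rad2deg(np.arctan(k[0])),2),len(w)
def sat(f):a=f['image'].astype(int); return a[...,0]-a[...,2]
gray=lambda f:cv2.cvtColor(f['image'],cv2.COLOR_RGB2GRAY)
s0=pickle.load(open('side0.pkl','rb'));t0=pickle.load(open('top0.pkl','rb'));s=grab('side');t=grab('top')
T=lambda p:np.array(p)
# frame +y edge
c=lambda x,y:(315+x*.15,252+y*.15)
e=perp(s,[c(250,225),c(370,20)],0,sat(s),1); e2=perp(s,[c(250,225),c(370,20)],0,sat(s),-1)
for q in (e,e2): print('side frame +y',yline(plane(s,q,.045),.58) if len(q)>4 else 0)
for sg in (1,-1):
    q=perp(s0,[(368,248),(352,275)],0,gray(s0),sg,5); print('side bed +y',sg,len(q),yline(plane(s0,q,.03),.58), q[:2].round(1).tolist())
d=lambda x,y:(262+(x-400)*.175,230+y*.175)
for sg in (1,-1):
    q=perp(t,[d(485,80),d(478,350)],0,sat(t),sg,5); print('top frame +y',sg,len(q),yline(plane(t,q,.045),.58), q[:2].round(1).tolist())
    q=perp(t0,[(282,250),(281,296)],0,gray(t0),sg,5); print('top bed +y',sg,len(q),yline(plane(t0,q,.03),.58))
    q=perp(t0,[(325,284),(326,297)],0,gray(t0),sg,5); print('top bed -y',sg,len(q),yline(plane(t0,q,.03),.58))
```

```text
side frame +y (np.float64(60.66), np.float64(-0.98), 20)
side frame +y (np.float64(72.98), np.float64(-2.52), 28)
side bed +y 1 40 (np.float64(59.22), np.float64(-2.21), 37) [[369.3, 248.8], [368.7, 249.3]]
side bed +y -1 40 (np.float64(67.02), np.float64(-2.22), 26) [[371.4, 250.0], [370.8, 250.6]]
top frame +y 1 37 (np.float64(64.78), np.float64(-3.56), 19) [[280.9, 244.1], [280.8, 245.3]]
top bed +y 1 40 (np.float64(64.65), np.float64(-2.93), 23)
top bed -y 1 40 (np.float64(-63.32), np.float64(-2.39), 31)
top frame +y -1 40 (np.float64(72.76), np.float64(-2.3), 40) [[276.4, 244.0], [276.1, 245.2]]
top bed +y -1 40 (np.float64(58.1), np.float64(-2.47), 36)
top bed -y -1 40 (np.float64(-63.8), np.float64(1.87), 33)
```

Request:
step_arm --pt "0.5 0 0 0 0 0 10" --pt "0.6 0.8 0.3 0 0 0 10" --pt "0.6 1.2 0.6 0 0 0 10" --pt "0.6 1.2 0.8 0 0 0 10" --pt "0.6 1.2 0.8 0 0 0 10"

```text
clock: 9.2
tcp_pos: [0.4733, 0.0047, 0.037]
orientation: [-2.268, -2.169, 0.005]
contact_force: [-10.9, -1.9, 9.3]
grip_width: 0.0179
gripper_force: 61.4
```

Run:
```python
from h import *
goto([.474,.0047,.037],87.6)
```

```text
row [0.  0.7 0. ] [-0.005 -0.    -0.003] | t 9.2 tcp [0.4733 0.0047 0.037 ] q [-0.42  0.48  0.34  2.19 -0.31  0.53  0.11] F [-10.9  -1.9   9.3]
```

Request:
step_arm --pt "0 0 0 0 0 0 26" --pt "0 0 0 0 0 0 36" --pt "0 -1 -1 0 0 0 46" --pt "0 -1 -1 0 0 0 46" --pt "0 -1 -10 0 0 0 46" --pt "0 -1 -40 0 0 0 46" --pt "0 -10 -80 0 0 0 46" --pt "0 -20 -80 0 0 0 46"

```text
clock: 10.0
tcp_pos: [0.4593, 0.006, 0.1213]
orientation: [2.267, 2.168, 0.012]
contact_force: [1.1, -0.0, -0.4]
grip_width: 0.0458
gripper_force: 0.0
```

Run:
```python
from h import *
import pickle
goto([.474,.0047,.037],87.6)
f=grab('wrist'); pickle.dump(f,open('w8.pkl','wb')); cv2.imwrite('pics/w8.png',f['image'][:,:,::-1])
```

```text
row [-0.8 14.  84.4] [ 0.008 -0.002 -0.003] | t 10.0 tcp [0.4593 0.006  0.1213] q [-0.52  0.29  0.44  2.19 -0.2   0.69  0.01] F [ 1.1 -0.  -0.4]
```

View pics/w8.png

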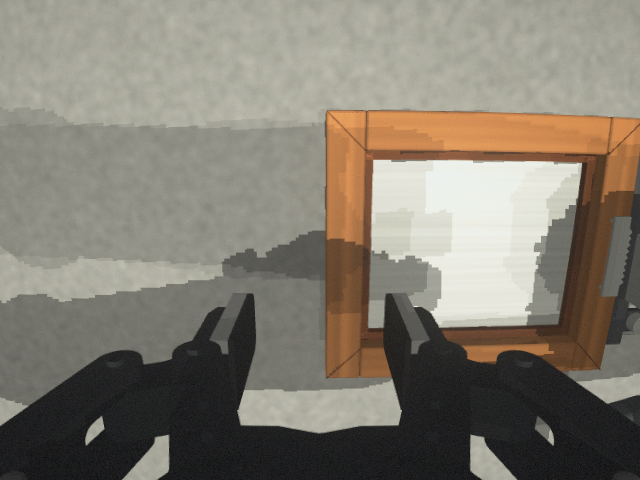

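The frame stayed home when released. The hanger is at (617,257), beside the dark head, and the fingers are clear of the frame. Next is the handle.

Run:
```python
from h import *
import pickle
goto([.437,-.16,.20],87.6)
goto([.52,-.20,.33],87.6,[0,.45,0])
F={n:pickle.load(open(n+'0.pkl','rb')) for n in ['top','side']}
print(tri(F['top'],[353.5,236.5],F['side'],[291.3,227.4]))
```

```text
row [-166.6  -11.1  -81.2] [ 0.003 -0.002 -0.002] | t 10.05 tcp [0.4558 0.0061 0.1192] q [-0.52  0.29  0.44  2.19 -0.2   0.69  0.01] F [-1.7 -0.1 -0.1]
row [-202.7   74.  -211. ] [ 0.004  0.448 -0.002] | t 10.05 tcp [0.4558 0.0061 0.1192] q [-0.52  0.29  0.44  2.19 -0.2   0.69  0.01] F [-1.7 -0.1 -0.1]
(array([ 0.61420219, -0.12319188,  0.25013526]), np.float64(0.0021530974624117244))
```

Request:
step_arm --pt "-15 -20 -10 0 0 0 46" --pt "-50 -20 -30 0 0.05 0 50" --pt "-95 -20 -60 0 0.1 0 56" --pt "-135 -20 -95 0 0.2 0 60" --pt "-170 -5 -130 0 0.3 0 60" --pt "-203 20 -165 0 0.4 0 60" --pt "-203 50 -200 0 0.45 0 60" --pt "-203 74 -211 0 0.45 0 60"

```text
clock: 10.85
tcp_pos: [0.5218, -0.2049, 0.3299]
orientation: [-2.027, -1.927, -0.464]
contact_force: [1.3, -0.5, -0.0]
grip_width: 0.0596
gripper_force: 0.0
```

Run:
```python
from h import *
s=np.sin(.45);c=np.cos(.45);z=np.array([.042*s,s,-c]); G=np.array([.617,-.1363,.248])
goto(G+.019*z-.09*z,87.6,[0,.45,0])
```

```text
row [30.4 91.9 34.8] [ 0.006  0.001 -0.007] | t 10.85 tcp [ 0.5218 -0.2049  0.3299] q [ 0.06  0.37  0.58  1.64 -0.57  1.48  0.72] F [ 1.3 -0.5 -0. ]
```

Request:
step_arm --pt "30 30 0 0 0 0 60" --pt "30 60 5 0 0 0 60" --pt "30 92 15 0 0 0 60" --pt "30 92 35 0 0 0 60" --pt "30 92 35 0 0 0 60"

```text
clock: 11.35
tcp_pos: [0.6142, -0.1595, 0.3058]
orientation: [-2.013, -1.929, -0.457]
contact_force: [-0.1, -0.0, 0.4]
grip_width: 0.0601
gripper_force: 0.0
```

Run:
```python
from h import *
from scipy.optimize import least_squares
f=grab('wrist'); P=cloud(f); h=cv2.cvtColor(f['image'],cv2.COLOR_RGB2HSV).astype(int)
m=((h[...,0]<15)|(h[...,0]>172))&(h[...,1]>100)&(P[...,2]>.2); m=cv2.erode(m.astype(np.uint8),np.ones((3,3)))>0
p=P[m]; print(len(p),np.percentile(p,[2,50,98],axis=0).round(4))
u=np.array([.042,.999])
q=np.c_[p[:,0]-.042*(p[:,1]+.1363),p[:,2]]
fit=least_squares(lambda a:np.hypot(q[:,0]-a[0],q[:,1]-a[1])-.012,[.617,.248],loss='soft_l1',f_scale=.001); print('axis x,z at grip',fit.x.round(4))
for a,b in((-.17,-.13),(-.13,-.1),(-.1,-.07)):
    s=(p[:,1]>a)&(p[:,1]<b)
    if s.sum()>50:
        fi=least_squares(lambda a:np.hypot(q[s][:,0]-a[0],q[s][:,1]-a[1])-.012,[.617,.248],loss='soft_l1',f_scale=.001); print(a,s.sum(),fi.x.round(4))
s=np.sin(.45);c=np.cos(.45);z=np.array([.042*s,s,-c]); G=np.array([.617,-.1363,.248])
goto(G+.019*z,87.6,[0,.45,0])
cv2.imwrite('pics/w9.png',f['image'][:,:,::-1])
```

```text
6806 [[ 0.6025 -0.1591  0.2498]
 [ 0.6135 -0.1233  0.2555]
 [ 0.6244 -0.0839  0.258 ]]
axis x,z at grip [0.613  0.2449]
-0.17 2787 [0.6131 0.2447]
-0.13 2663 [0.613  0.2452]
-0.1 1356 [0.6129 0.2447]
row [-3.7  2.2 83.4] [-0.003 -0.001 -0.003] | t 11.4 tcp [ 0.614  -0.161   0.3075] q [ 0.01  0.49  0.54  1.52 -0.64  1.46  0.63] F [ 0.1 -0.3 -0.4]
```

View pics/w9.png

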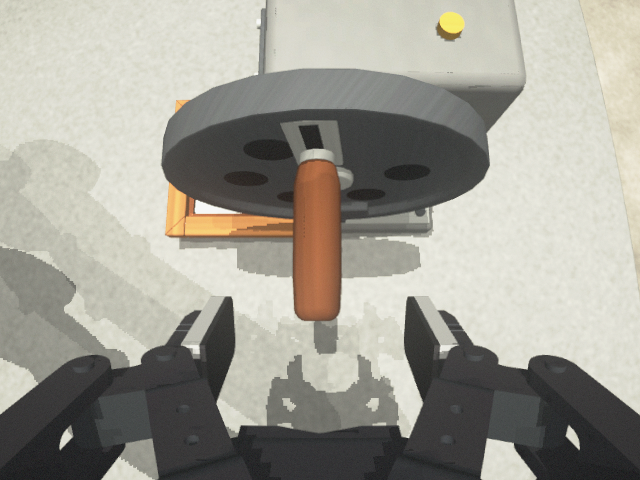

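The handle is centred between the open fingers, from (318,160) at the wheel to (316,318) at its tip. The slot plate is at (315,140), and the cylinder fit puts the axis at z≈0.245, so the handle radius is about 45 mm.

Request:
step_arm --pt "-2 0 30 0 0 0 60" --pt "-5 0 60 0 0 0 60" --pt "-5 0 85 0 0 0 55" --pt "-5 0 85 0 0 0 45" --pt "-5 0 85 0 0 0 36" --pt "-5 0 85 0 0 0 32" --pt "-5 0 85 0 0 0 30" --pt "-5 0 85 0 0 0 30" --grip_force 20

```text
clock: 12.2
tcp_pos: [0.6165, -0.1304, 0.2319]
orientation: [-2.02, -1.932, -0.464]
contact_force: [0.2, 0.5, 1.1]
grip_width: 0.0302
gripper_force: 0.0
```

Request:
step_arm --pt "0 0 0 0 0 0 27" --pt "0 0 0 0 0 0 25.5" --pt "0 0 0 0 0 0 25.5"

```text
clock: 12.5
tcp_pos: [0.6157, -0.1301, 0.2307]
orientation: [-2.019, -1.931, -0.461]
contact_force: [-3.5, -1.9, 1.4]
grip_width: 0.0253
gripper_force: 1.4
```

Request:
step_arm --pt "0 -1 0 0 0 0 24.5" --pt "0 -1 0 0 0 0 24" --pt "0 -1 0 0 0 0 24"

```text
clock: 12.8
tcp_pos: [0.6151, -0.1295, 0.2308]
orientation: [-2.019, -1.932, -0.462]
contact_force: [-1.6, -2.2, -0.0]
grip_width: 0.0239
gripper_force: 1.2
```

Run:
```python
from h import *
o=r.get_obs(); T=R.from_rotvec(o['orientation']).as_matrix(); print(T.round(3)); print('grasp pt',o['tcp_pos']-.019*T[:,2]); print(o['contact_force'],o['gripper_force'],o['grip_width'],o['joints'].round(2))
```

```text
[[ 0.04   0.999  0.019]
 [ 0.9   -0.044  0.434]
 [ 0.435 -0.    -0.9  ]]
grasp pt [ 0.61475966 -0.13774168  0.24786493]
[-1.58797335 -2.18542448 -0.03621036] 1.219882434234023 0.02386736758317397 [-0.02  0.53  0.5   1.64 -0.69  1.31  0.68]
```

```bash
cat > circ.py <<'E'
import numpy as np,sys
r,a,b=map(float,sys.argv[1:4]); n=int(sys.argv[4]) if len(sys.argv)>4 else 8
p=lambda t:np.array([r*np.sin(np.deg2rad(t)),r*(1-np.cos(np.deg2rad(t)))])
for t in np.linspace(a,b,n+1)[1:]:
    d=p(t)-p(a); print(f"[{-.435*d[1]:.1f}, {d[0]:.1f}, {.9*d[1]:.1f}]",end=', ')
print()
E
for i in 0 40 80 120 160 200 240 280 320; do python3 circ.py 45.5 $i $((i+40)); done
```

```text
[-0.1, 4.0, 0.2], [-0.3, 7.9, 0.6], [-0.7, 11.8, 1.4], [-1.2, 15.6, 2.5], [-1.9, 19.2, 3.8], [-2.7, 22.7, 5.5], [-3.6, 26.1, 7.4], [-4.6, 29.2, 9.6], 
[-1.2, 2.9, 2.4], [-2.4, 5.6, 5.0], [-3.8, 8.0, 7.9], [-5.3, 10.2, 10.9], [-6.8, 12.0, 14.1], [-8.4, 13.5, 17.4], [-10.0, 14.7, 20.8], [-11.7, 15.6, 24.3], 
[-1.7, 0.5, 3.5], [-3.4, 0.7, 7.1], [-5.2, 0.5, 10.7], [-6.9, 0.0, 14.2], [-8.6, -0.9, 17.7], [-10.2, -2.1, 21.1], [-11.8, -3.6, 24.4], [-13.3, -5.4, 27.6], 
[-1.5, -2.1, 3.0], [-2.8, -4.5, 5.8], [-4.1, -7.2, 8.5], [-5.3, -10.2, 10.9], [-6.3, -13.3, 13.1], [-7.2, -16.7, 15.0], [-8.0, -20.2, 16.6], [-8.7, -23.8, 18.0], 
[-0.5, -3.8, 1.1], [-0.9, -7.7, 1.8], [-1.1, -11.6, 2.3], [-1.2, -15.6, 2.5], [-1.1, -19.5, 2.3], [-0.9, -23.5, 1.8], [-0.5, -27.3, 1.1], [-0.0, -31.1, 0.0], 
[0.7, -3.7, -1.4], [1.5, -7.2, -3.0], [2.4, -10.5, -4.9], [3.4, -13.7, -7.1], [4.6, -16.6, -9.5], [5.9, -19.3, -12.2], [7.2, -21.7, -15.0], [8.7, -23.8, -18.0], 
[1.5, -1.8, -3.2], [3.1, -3.4, -6.5], [4.8, -4.5, -9.9], [6.5, -5.4, -13.4], [8.2, -5.9, -16.9], [9.9, -6.1, -20.5], [11.6, -5.9, -24.0], [13.3, -5.4, -27.6], 
[1.7, 0.9, -3.5], [3.3, 2.1, -6.9], [4.9, 3.6, -10.2], [6.5, 5.4, -13.4], [7.9, 7.5, -16.4], [9.3, 10.0, -19.2], [10.6, 12.6, -21.8], [11.7, 15.6, -24.3], 
[1.1, 3.1, -2.2], [2.0, 6.5, -4.1], [2.8, 10.0, -5.7], [3.4, 13.7, -7.1], [4.0, 17.5, -8.2], [4.3, 21.3, -9.0], [4.6, 25.3, -9.4], [4.6, 29.2, -9.6],
```

Request:
step_arm --pt "0 0 0 0 0 0 23" --pt "0 0 0 0 0 0 23"

```text
clock: 13.0
tcp_pos: [0.615, -0.1295, 0.2308]
orientation: [-2.019, -1.932, -0.462]
contact_force: [-2.7, -1.9, -0.3]
grip_width: 0.0232
gripper_force: 17.6
```

Request:
step_arm --pt "0 0 0 0 0 0 23.7" --pt "0 0 0 0 0 0 23.7"

```text
clock: 13.2
tcp_pos: [0.6151, -0.1295, 0.2308]
orientation: [-2.019, -1.932, -0.462]
contact_force: [-2.0, -1.8, 0.9]
grip_width: 0.0235
gripper_force: 6.7
```

Request:
step_arm --pt "-0.1 4.0 0.2 0 0 0 23.7" --pt "-0.3 7.9 0.6 0 0 0 23.7" --pt "-0.7 11.8 1.4 0 0 0 23.7" --pt "-1.2 15.6 2.5 0 0 0 23.7" --pt "-1.9 19.2 3.8 0 0 0 23.7" --pt "-2.7 22.7 5.5 0 0 0 23.7" --pt "-3.6 26.1 7.4 0 0 0 23.7" --pt "-4.6 29.2 9.6 0 0 0 23.7"

```text
clock: 14.0
tcp_pos: [0.6459, -0.1307, 0.221]
orientation: [-2.019, -1.933, -0.465]
contact_force: [0.4, -2.1, 5.1]
grip_width: 0.0235
gripper_force: 6.5
```

Request:
step_arm --pt "-0.9 3.3 1.9 0 0 0 23.7" --pt "-2.1 6.2 4.4 0 0 0 23.7" --pt "-3.5 8.7 7.2 0 0 0 23.7" --pt "-5.0 11.0 10.2 0 0 0 23.7"

```text
clock: 14.4
tcp_pos: [0.6567, -0.1311, 0.2092]
orientation: [-2.019, -1.933, -0.465]
contact_force: [2.7, -2.3, 4.4]
grip_width: 0.0237
gripper_force: 6.4
```

Request:
step_arm --pt "-1.5 1.9 3.2 0 0 0 23.7" --pt "-3.1 3.4 6.5 0 0 0 23.7" --pt "-4.7 4.6 9.9 0 0 0 23.7" --pt "-6.4 5.5 13.4 0 0 0 23.7"

```text
clock: 14.8
tcp_pos: [0.6625, -0.1315, 0.1942]
orientation: [-2.02, -1.933, -0.465]
contact_force: [7.2, -1.5, 4.0]
grip_width: 0.0235
gripper_force: 6.6
```

Run:
```python
from h import *
import pickle
goto([.6,-.13,.2],87.6,[0,.45,0]); o=r.get_obs(); print(o['moment'].round(2))
f=grab('wrist'); pickle.dump(f,open('w10.pkl','wb')); cv2.imwrite('pics/w10.png',f['image'][:,:,::-1])
P=cloud(f);h=cv2.cvtColor(f['image'],cv2.COLOR_RGB2HSV).astype(int)
m=((h[...,0]<15)|(h[...,0]>172))&(h[...,1]>100)&(P[...,2]>.1); p=P[m]; p=p[(p[:,1]<-.08)&(p[:,1]>-.12)]
from scipy.optimize import least_squares
q=np.c_[p[:,0]-.042*(p[:,1]+.1363),p[:,2]]
print(len(p),least_squares(lambda a:np.hypot(q[:,0]-a[0],q[:,1]-a[1])-.012,[.655,.2],loss='soft_l1',f_scale=.001).x.round(4))
```

```text
row [  1.4 -62.4  -6. ] [ 0.004  0.001 -0.001] | t 14.8 tcp [ 0.6625 -0.1315  0.1942] q [-0.    0.64  0.48  1.55 -0.73  1.29  0.68] F [ 7.2 -1.5  4. ]
[-0.41 -1.14 -0.64]
7886 [0.6622 0.2093]
```

```bash
cat > circ2.py <<'E'
import numpy as np,sys
# cx cz r  curx curz  then angles
cx,cz,r,x,z=map(float,sys.argv[1:6])
for t in map(float,sys.argv[6:]):
    X,Z=cx+r*np.sin(np.deg2rad(t)),cz+r*np.cos(np.deg2rad(t)); D=-(Z-z)
    print(f"[{-.435*D:.1f}, {X-x:.1f}, {.9*D:.1f}]",end=', ')
print(f'  end cmd {X:.2f} {Z:.2f}')
E
python3 circ2.py 2.7 -46 46 45.7 -36.9 81 86 91 96 101 106 111 116
```

```text
[-0.8, 2.4, 1.7], [-2.6, 2.9, 5.3], [-4.3, 3.0, 8.9], [-6.1, 2.7, 12.5], [-7.8, 2.2, 16.1], [-9.5, 1.2, 19.6], [-11.1, -0.1, 23.0], [-12.7, -1.7, 26.3],   end cmd 44.04 -66.17
```

Request:
step_arm --pt "-0.8 2.4 1.7 0 0 0 23.7" --pt "-2.6 2.9 5.3 0 0 0 23.7" --pt "-4.3 3.0 8.9 0 0 0 23.7" --pt "-6.1 2.7 12.5 0 0 0 23.7" --pt "-7.8 2.2 16.1 0 0 0 23.7" --pt "-9.5 1.2 19.6 0 0 0 23.7" --pt "-11.1 -0.1 23.0 0 0 0 23.7" --pt "-12.7 -1.7 26.3 0 0 0 23.7"

```text
clock: 15.65
tcp_pos: [0.6589, -0.1313, 0.1643]
orientation: [-2.019, -1.932, -0.462]
contact_force: [3.4, -1.4, 0.2]
grip_width: 0.0235
gripper_force: 6.1
```

```bash
python3 circ2.py 2.7 -46 46 44.04 -66.17 120 124 128 132 136 140 144 148;python3 circ2.py 2.7 -46 46 27.08 -85.01 152 156 160 164 168 172 176 180
```

```text
[-1.2, -1.5, 2.5], [-2.4, -3.2, 5.0], [-3.5, -5.1, 7.3], [-4.6, -7.2, 9.5], [-5.6, -9.4, 11.6], [-6.6, -11.8, 13.6], [-7.4, -14.3, 15.3], [-8.2, -17.0, 17.0],   end cmd 27.08 -85.01
[-0.7, -2.8, 1.4], [-1.3, -5.7, 2.7], [-1.8, -8.6, 3.8], [-2.3, -11.7, 4.7], [-2.6, -14.8, 5.4], [-2.8, -18.0, 5.9], [-3.0, -21.2, 6.2], [-3.0, -24.4, 6.3],   end cmd 2.70 -92.00
```

Request:
step_arm --pt "-1.2 -1.5 2.5 0 0 0 23.4" --pt "-2.4 -3.2 5.0 0 0 0 23.4" --pt "-3.5 -5.1 7.3 0 0 0 23.4" --pt "-4.6 -7.2 9.5 0 0 0 23.4"

```text
clock: 16.05
tcp_pos: [0.6537, -0.1312, 0.1556]
orientation: [-2.02, -1.933, -0.467]
contact_force: [7.7, -1.5, 8.4]
grip_width: 0.0236
gripper_force: 10.9
```

Request:
step_arm --pt "-1.0 -2.2 2.1 0 0 0 23.5" --pt "-2.0 -4.6 4.1 0 0 0 23.5" --pt "-2.8 -7.1 5.8 0 0 0 23.5" --pt "-3.6 -9.8 7.5 0 0 0 23.5"

```text
clock: 16.45
tcp_pos: [0.6455, -0.1309, 0.148]
orientation: [-2.022, -1.936, -0.47]
contact_force: [10.4, -2.1, 4.0]
grip_width: 0.0236
gripper_force: 11.3
```

Request:
step_arm --pt "-0.7 -2.8 1.4 0 0 0 23.5" --pt "-1.3 -5.7 2.7 0 0 0 23.5" --pt "-1.8 -8.6 3.8 0 0 0 23.5" --pt "-2.3 -11.7 4.7 0 0 0 23.5"

```text
clock: 16.85
tcp_pos: [0.6322, -0.1304, 0.1412]
orientation: [-2.021, -1.934, -0.465]
contact_force: [6.6, -2.1, 0.4]
grip_width: 0.0238
gripper_force: 10.4
```

Request:
step_arm --pt "-0.3 -3.1 0.7 0 0 0 23.5" --pt "-0.5 -6.3 1.2 0 0 0 23.5" --pt "-0.7 -9.5 1.5 0 0 0 23.5" --pt "-0.7 -12.7 1.6 0 0 0 23.5"

```text
clock: 17.25
tcp_pos: [0.6181, -0.1298, 0.1388]
orientation: [-2.02, -1.933, -0.462]
contact_force: [2.7, -1.7, -0.8]
grip_width: 0.0234
gripper_force: 9.9
```

```bash
python3 circ2.py 2.7 -46 46 2.7 -92 185 190 195 200 205 210 215 220; python3 circ2.py 2.7 -46 46 -26.87 -81.24 225 230 235 240 245 250 255 260;  python3 circ2.py 2.7 -46 46 -42.6 -53.99 265 270 275 280 285 290 295 300
```

```text
[0.1, -4.0, -0.2], [0.3, -8.0, -0.6], [0.7, -11.9, -1.4], [1.2, -15.7, -2.5], [1.9, -19.4, -3.9], [2.7, -23.0, -5.5], [3.6, -26.4, -7.5], [4.7, -29.6, -9.7],   end cmd -26.87 -81.24
[1.2, -3.0, -2.4], [2.5, -5.7, -5.1], [3.9, -8.1, -8.0], [5.3, -10.3, -11.0], [6.9, -12.1, -14.2], [8.5, -13.7, -17.6], [10.2, -14.9, -21.0], [11.9, -15.7, -24.5],   end cmd -42.60 -53.99
[1.7, -0.5, -3.6], [3.5, -0.7, -7.2], [5.2, -0.5, -10.8], [7.0, -0.0, -14.4], [8.7, 0.9, -17.9], [10.3, 2.1, -21.4], [11.9, 3.6, -24.7], [13.5, 5.5, -27.9],   end cmd -37.14 -23.00
```

Request:
step_arm --pt "0.1 -4.0 -0.2 0 0 0 23.6" --pt "0.3 -8.0 -0.6 0 0 0 23.6" --pt "0.7 -11.9 -1.4 0 0 0 23.6" --pt "1.2 -15.7 -2.5 0 0 0 23.6" --pt "1.9 -19.4 -3.9 0 0 0 23.6" --pt "2.7 -23.0 -5.5 0 0 0 23.6" --pt "3.6 -26.4 -7.5 0 0 0 23.6" --pt "4.7 -29.6 -9.7 0 0 0 23.6"

```text
clock: 18.05
tcp_pos: [0.5881, -0.1286, 0.1499]
orientation: [-2.02, -1.932, -0.462]
contact_force: [3.2, -4.6, -0.6]
grip_width: 0.0235
gripper_force: 8.9
```

Request:
step_arm --pt "1.2 -3.0 -2.4 0 0 0 23.6" --pt "2.5 -5.7 -5.1 0 0 0 23.6" --pt "3.9 -8.1 -8.0 0 0 0 23.6" --pt "5.3 -10.3 -11.0 0 0 0 23.6"

```text
clock: 18.45
tcp_pos: [0.578, -0.1282, 0.1621]
orientation: [-2.02, -1.932, -0.462]
contact_force: [5.1, -3.5, -0.5]
grip_width: 0.0232
gripper_force: 8.9
```

Request:
step_arm --pt "1.6 -1.8 -3.2 0 0 0 23.5" --pt "3.2 -3.4 -6.6 0 0 0 23.5" --pt "4.9 -4.6 -10.0 0 0 0 23.5" --pt "6.6 -5.4 -13.5 0 0 0 23.5"

```text
clock: 18.85
tcp_pos: [0.5728, -0.128, 0.1771]
orientation: [-2.02, -1.932, -0.462]
contact_force: [3.8, -4.7, -2.2]
grip_width: 0.0237
gripper_force: 8.9
```

Request:
step_arm --pt "1.7 -0.5 -3.6 0 0 0 23.5" --pt "3.5 -0.7 -7.2 0 0 0 23.5" --pt "5.2 -0.5 -10.8 0 0 0 23.5" --pt "7.0 0 -14.4 0 0 0 23.5"

```text
clock: 19.25
tcp_pos: [0.5727, -0.128, 0.1928]
orientation: [-2.021, -1.932, -0.462]
contact_force: [5.8, -3.5, -4.6]
grip_width: 0.0237
gripper_force: 8.8
```

```bash
python3 - <<'E'
from h import *
from scipy.optimize import least_squares
f=grab('wrist');P=cloud(f);h=cv2.cvtColor(f['image'],cv2.COLOR_RGB2HSV).astype(int)
m=((h[...,0]<15)|(h[...,0]>172))&(h[...,1]>100)&(P[...,2]>.1); p=P[m]; p=p[(p[:,1]<-.08)&(p[:,1]>-.12)]
q=np.c_[p[:,0]-.042*(p[:,1]+.1363),p[:,2]]
print(len(p),least_squares(lambda a:np.hypot(q[:,0]-a[0],q[:,1]-a[1])-.012,[.575,.2],loss='soft_l1',f_scale=.001).x.round(4))
E
python3 circ2.py 2.7 -46 46 -42.6 -38.01 285 290 295 300 305 310 315 320;python3 circ2.py 2.7 -46 46 -26.87 -10.76 325 330 335 340 345 350 355 360
```

```text
8596 [0.5718 0.2284]
[1.7, 0.9, -3.5], [3.4, 2.1, -7.0], [5.0, 3.6, -10.3], [6.5, 5.5, -13.5], [8.0, 7.6, -16.6], [9.4, 10.1, -19.4], [10.7, 12.8, -22.1], [11.9, 15.7, -24.5],   end cmd -26.87 -10.76
[1.1, 3.2, -2.2], [2.0, 6.6, -4.1], [2.8, 10.1, -5.8], [3.5, 13.8, -7.2], [4.0, 17.7, -8.3], [4.4, 21.6, -9.1], [4.6, 25.6, -9.5], [4.7, 29.6, -9.7],   end cmd 2.70 0.00
```

Run:
```python
from h import *
f=grab('wrist');P=cloud(f);h=cv2.cvtColor(f['image'],cv2.COLOR_RGB2HSV).astype(int)
m=((h[...,0]<15)|(h[...,0]>172))&(h[...,1]>100)&(P[...,2]>.1); 
n,l,st,ce=cv2.connectedComponentsWithStats(m.astype(np.uint8))
for i in range(1,n):
    if st[i,4]>150: p=P[l==i]; print(st[i],np.percentile(p,[3,50,97],axis=0).round(4).tolist())
```

```text
[  283   159    76   261 18291] [[0.562, -0.1559, 0.2123], [0.5729, -0.1214, 0.2191], [0.584, -0.0827, 0.2215]]
```

Request:
step_arm --pt "1.7 0.9 -3.5 0 0 0 23.5" --pt "3.4 2.1 -7.0 0 0 0 23.5" --pt "5.0 3.6 -10.3 0 0 0 23.5" --pt "6.5 5.5 -13.5 0 0 0 23.5" --pt "8.0 7.6 -16.6 0 0 0 23.5" --pt "9.4 10.1 -19.4 0 0 0 23.5" --pt "10.7 12.8 -22.1 0 0 0 23.5" --pt "11.9 15.7 -24.5 0 0 0 23.5"

```text
clock: 20.15
tcp_pos: [0.5875, -0.1283, 0.2197]
orientation: [-2.019, -1.931, -0.46]
contact_force: [1.1, -4.6, -6.0]
grip_width: 0.0238
gripper_force: 8.5
```

Request:
step_arm --pt "1.1 3.2 -2.2 0 0 0 23.5" --pt "2.0 6.6 -4.1 0 0 0 23.5" --pt "2.8 10.1 -5.8 0 0 0 23.5" --pt "3.5 13.8 -7.2 0 0 0 23.5" --pt "4.0 17.7 -8.3 0 0 0 23.5" --pt "4.4 21.6 -9.1 0 0 0 23.5" --pt "4.6 25.6 -9.5 0 0 0 23.5"

```text
clock: 20.85
tcp_pos: [0.6132, -0.1293, 0.2309]
orientation: [-2.018, -1.931, -0.461]
contact_force: [-2.9, -5.0, -1.9]
grip_width: 0.0236
gripper_force: 8.9
```

```bash
cat > hv.py <<'E'
from h import *
from scipy.optimize import least_squares
def handle():
    f=grab('wrist');P=cloud(f);h=cv2.cvtColor(f['image'],cv2.COLOR_RGB2HSV).astype(int)
    m=((h[...,0]<15)|(h[...,0]>172))&(h[...,1]>100)&(P[...,2]>.1)
    p=P[m]; p=p[(p[:,1]<-.085)&(p[:,1]>-.115)]; q=np.c_[p[:,0]-.042*(p[:,1]+.1363),p[:,2]]
    a=np.median(q,0)-[0,.009]
    print('handle',len(p),least_squares(lambda a:np.hypot(q[:,0]-a[0],q[:,1]-a[1])-.012,a,loss='soft_l1',f_scale=.001).x.round(4))
E
python3 -c "
from hv import *
handle(); goto([.6,-.13,.2],87.6,[0,.45,0])"
```

```text
handle 6432 [0.612  0.2451]
row [-14.7 -14.1  27.4] [ 0.001 -0.    -0.002] | t 20.9 tcp [ 0.6142 -0.1293  0.231 ] q [-0.02  0.53  0.5   1.64 -0.69  1.31  0.68] F [ 3.2 -4.8 -2.4]
```

Run:
```python
from h import *
import pickle
t=pickle.load(open('top0.pkl','rb')); g=cv2.cvtColor(t['image'],cv2.COLOR_RGB2GRAY).astype(float); im=t['image'].astype(int); rd=(im[...,0]-im[...,2]).astype(float)
np.set_printoptions(linewidth=200)
print(g[190:202,326:338].astype(int)); print(g[272:284,326:338].astype(int)); print(rd[228:246,340:368:4].astype(int))
```

```text
[[128 127 127 126 126 126 126 127 126 124 125 127]
 [126 125 126 126 127 129 127 127 126 121 125 125]
 [126 123 123 125 127 126 126 125 125 123 124 125]
 [125 125 125 127 127 127 125 125 125 124 125 125]
 [122 123 125 127 126 123 124 126 126 125 124 126]
 [112 108 108 109 107 106 114 120 123 125 124 127]
 [ 87  73  69  69  70  70  77  84  96 119 127 129]
 [ 72  45  42  42  43  43  45  47  76 115 129 130]
 [ 70  47  43  43  42  42  42  44  76 112 126 130]
 [ 64  47  43  44  44  43  44  45  68 110 126 128]
 [ 60  46  48  47  47  45  46  47  63 109 126 128]
 [ 60  47  49  49  50  47  48  48  65 109 127 131]]
[[ 42  40  42  41  42  41  45  46  68  79  79  79]
 [ 42  41  39  40  41  42  43  48  70  79  80  79]
 [ 42  36  37  37  37  38  40  49  72  80  79  80]
 [ 40  34  34  35  35  37  40  48  70  81  80  79]
 [ 40  33  34  32  34  33  34  49  71  79  80  79]
 [ 48  33  34  39  41  40  40  58  76  79  81  80]
 [ 95  61  73  83  86  84  66  69  78  79  79  79]
 [136  90 101 114 116 113  91  78  79  79  78  78]
 [147  98 111 125 123 122 114  94  83  83  82  84]
 [146  96 112 126 124 124 121 115 113 114 115 115]
 [144  94 112 126 125 125 124 123 124 126 129 128]
 [145  93 112 127 128 128 128 128 125 127 128 128]]
[[ 7  9 13 12 14 12 12]
 [ 9 10 14 12 13 14 12]
 [ 8  9 13 14 14 13 13]
 [13 17 18 16 16 15 15]
 [33 38 35 31 29 28 25]
 [49 52 51 48 50 47 44]
 [56 54 57 56 55 59 54]
 [61 57 58 59 60 59 59]
 [63 60 60 59 58 60 58]
 [59 57 57 61 58 57 58]
 [57 53 53 57 58 57 56]
 [50 48 49 51 51 52 54]
 [43 42 45 46 50 51 51]
 [22 27 30 37 35 34 40]
 [ 9 10 11 14 12 13 15]
 [ 8  7  7  7  8  8 10]
 [ 7  7  5  5  5  8  9]
 [ 7  6  6  5  7  8  8]]
```

Run:
```python
from h import *
import pickle
t=pickle.load(open('top0.pkl','rb')); ang=np.deg2rad(-2.4); ex=np.array([np.cos(ang),np.sin(ang),0])
def bis(a,b,z):
    w=rays(t,[a,b])@t['R']; d=np.c_[w@ex,w[:,2]]; d/=np.linalg.norm(d,axis=1)[:,None]; m=d.sum(0); half=np.arccos(d[0]@d[1])/2
    L=(z-t['c'][2])/m[1]; x=t['c']@ex+m[0]*L; return x, np.linalg.norm(m)*L*np.sin(half)
print('wheel',bis((330,195.6),(330,277.9),.2),'handle',[bis((c,a),(c,b),.2455) for c,a,b in((344,232.0,241.0),(352,232.2,241.1),(364,232.4,241.4))])
```

```text
wheel (np.float64(0.6236734848875107), np.float64(0.09954128512584086)) handle [(np.float64(0.6187229319071504), np.float64(0.01055827917443354)), (np.float64(0.6186399116844243), np.float64(0.010442142597453265)), (np.float64(0.6184588002443707), np.float64(0.01056208867204957))]
```

Request:
step_arm --pt "0 1.5 -0.2 0 0 0 23.5" --pt "0 3 -0.2 0 0 0 23.5" --pt "0 3.2 -0.2 0 0 0 23.6" --pt "0 3.2 -0.2 0 0 0 23.7" --pt "0 3.2 -0.2 0 0 0 23.7"

```text
clock: 21.4
tcp_pos: [0.6167, -0.1294, 0.2311]
orientation: [-2.018, -1.931, -0.462]
contact_force: [-1.7, -4.4, -1.2]
grip_width: 0.0237
gripper_force: 6.5
```

```bash
python3 -c "
from hv import *
handle(); goto([.6174,-.1293,.231],87.6,[0,.45,0])"
```

```text
handle 6439 [0.6155 0.2454]
row [0.1 0.7 0.1] [ 0.    -0.    -0.002] | t 21.45 tcp [ 0.6167 -0.1294  0.2311] q [-0.02  0.54  0.5   1.63 -0.69  1.31  0.68] F [-2.8 -5.5 -0.7]
```

Request:
step_arm --pt "0 0 0 0 0 0 27" --pt "0 0 0 0 0 0 34" --pt "0 0 0 0 0 0 46" --pt "0 0 0 0 0 0 56" --pt "0 0 -15 0 0 0 60" --pt "0 0 -45 0 0 0 60" --pt "0 0 -90 0 0 0 60" --pt "0 0 -130 0 0 0 60"

```text
clock: 22.25
tcp_pos: [0.6142, -0.1871, 0.3507]
orientation: [-2.02, -1.932, -0.462]
contact_force: [0.1, -1.2, -0.6]
grip_width: 0.0599
gripper_force: 0.0
```

Request:
step_arm --pt "0 -30 -20 0 0 0 60" --pt "0 -70 -20 0 0 0 60" --pt "-30 -110 -20 0 0 0 60" --pt "-60 -150 -20 0 0 0 60" --pt "-80 -160 -20 0 0 0 60" --pt "-80 -160 -20 0 0 0 60"

```text
clock: 22.85
tcp_pos: [0.4482, -0.2628, 0.3317]
orientation: [-2.027, -1.925, -0.462]
contact_force: [1.2, -1.0, 0.4]
grip_width: 0.0597
gripper_force: 0.0
```

Run:
```python
from h import *
import pickle
ang=np.deg2rad(-2.4); ex=np.array([np.cos(ang),np.sin(ang),0])
t=grab('top'); s=grab('side'); print(r.get_obs()['tcp_pos'],r.get_obs()['clock'])
pickle.dump((t,s),open('end.pkl','wb'))
t0=pickle.load(open('top0.pkl','rb')); s0=pickle.load(open('side0.pkl','rb'))
for n,a,roi in(('top0',t0,(338,225,380,252)),('top',t,(338,225,380,252)),('side0',s0,(275,212,304,245)),('side',s,(275,212,304,245))):
    im=a['image'].astype(int); d=im[...,0]-im[...,2]; m=np.zeros(d.shape,bool); x,y,X,Y=roi; m[y:Y,x:X]=d[y:Y,x:X]>30; v,u=np.nonzero(m); P=cloud(a)[m]
    print(n,len(u),u.mean().round(2),v.mean().round(2),'edges',np.percentile(v,[1,99]),np.median(P,0).round(4))
# things disturbed?
for n,a,b in(('top',t0,t),('side',s0,s)):
    df=np.abs(a['image'].astype(int)-b['image']).max(2)>40; df=cv2.morphologyEx(df.astype(np.uint8),cv2.MORPH_OPEN,np.ones((2,2)))
    k,l,st,ce=cv2.connectedComponentsWithStats(cv2.dilate(df,np.ones((5,5)))); print(n,[x[:5].tolist() for x in st[1:] if x[4]>80])
# frame in top/side: edges at z .045
for n,a,roi in(('top',t,(255,225,330,325)),('side',s,(318,210,385,305))):
    im=a['image'].astype(int); d=im[...,0]-im[...,2]; m=np.zeros(d.shape,np.uint8); x,y,X,Y=roi; m[y:Y,x:X]=d[y:Y,x:X]>40
    c=max(cv2.findContours(m,0,1)[0],key=cv2.contourArea)[:,0]; print(n,'frame',cv2.minAreaRect((plane(a,c,.045)[:,:2]*1000).astype(np.float32)))
```

```text
[ 0.45136155 -0.25977993  0.33207899] 22.95
top0 294 353.69 236.59 edges [232. 241.] [ 0.6126 -0.1208  0.2558]
top 301 353.86 235.28 edges [231. 240.] [ 0.6157 -0.1232  0.2565]
side0 194 291.39 227.15 edges [219. 236.] [ 0.6164 -0.1224  0.2572]
side 195 291.13 228.11 edges [220.   236.06] [ 0.6191 -0.1223  0.2572]
top [[274, 240, 62, 68, 1958], [320, 266, 233, 214, 17139], [159, 273, 63, 68, 2753], [552, 300, 21, 31, 266], [58, 399, 250, 81, 9070], [0, 430, 54, 50, 1796], [295, 465, 49, 15, 377]]
side [[249, 0, 30, 7, 189], [259, 0, 66, 27, 928], [403, 0, 237, 86, 11589], [183, 19, 220, 168, 12074], [414, 77, 23, 16, 248], [415, 127, 193, 135, 6485], [623, 182, 17, 28, 370], [238, 188, 27, 14, 313], [326, 218, 54, 76, 1580], [413, 246, 75, 77, 2407]]
top frame ((548.1143798828125, 3.4100570678710938), (143.92221069335938, 168.80429077148438), 88.26885223388672)
side frame ((548.8103637695312, -0.9100494384765625), (151.5840606689453, 172.60321044921875), 87.43002319335938)
```

```bash
python3 -c "
from bench import r
print(r.hand_in())"
```

```text
the job is handed in; nothing more can be done
None
```

I handed in the job at about 23 s: the frame is square against the fence, and the flywheel made one forward revolution with the handle released at the top. I judged the hanger driven in from the handle force (about 10 N mid-stroke), because the head hid it. The handle ended about 3 mm past its starting point because it started slightly short of top. One early slide stuck on the bed, peaking at 36 N downward and 27 N sideways before I backed off.

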